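Lay the box file flat and slide it home under the operator panel

ROBOT

A 7-joint arm with a two-finger parallel gripper is mounted at the origin on the work surface. World frame = base frame: x ahead of the robot, y to its left, z up, the work surface at z = 0. Lengths are in m, angles in rad, forces in N, time in s.
With the tool pointing down it reaches from about 0.4 to 0.85 m from the base axis. Payload 4.5 kg.
Tool frame: the origin (TCP) lies at the very end of the fingers, on their centre line; the grasp point (between the pads) lies 19 mm behind it (r.tcp_to_grasp is the distance from the TCP to the grasp point, in m); z points along the fingers, y is the line along which they close (so a half turn about z gives the same grasp; the last joint's range is limited). The gripper opens to 85 mm and grips with 20 to 120 N. Pads are 22 mm wide; open, the fingers measure 114 mm over their backs; the gripper's body (76 mm by 85 mm) begins 54 mm behind the grasp point. The pads swing forward as they close: fully open they stand 13 mm farther back than shut.
Start: joints at [1.225, 0.689, -0.195, 1.565, 0.157, 0.902, -0.215], TCP at [0.232, -0.58, 0.231] pointing down, gripper open.
Joint ranges: [-3.01, 3.01], [-0.46, 2.08], [-1.47, 1.51], [0.13, 2.56], [-1, 4.14], [0.04, 2.09], [-2.66, 2.66]. Speed limits (rad/s): [2.57, 2.57, 3.14, 3.14, 3.14, 3.14, 3.14].

INTERFACE

Orientations are given as a rotation vector (axis times angle).
In Python, from bench import r, imaging gives the robot as it stands. The module is installed in compiled form; this text tells all that it offers.
- The arm moves only by the tool play_rows, never from a script. Its argument "increments" is a list that holds one entry, the list of rows, each a list of 6 numbers: the shift along the tool's x, y, z normalised to -1 to 1, where 1 is 3 cm, then the turn, a rotation vector about the tool's x, y, z normalised to -1 to 1, where 1 is 4 degrees. In form: [[[tx, ty, tz, wx, wy, wz], ...]]. A call has 1 to 10 rows; each row shifts and turns the commanded pose from where the row before left it, along the tool's axes as they then stand; what a row does not reach is not made up. A row lasts 1/12 s, in which the tool goes at most 41.7 mm and 7.16 degrees, less where a joint would pass 70% of its speed; a pose out of reach is approached as far as the arm can. A call with a number of a shift or a turn outside -1 to 1 is refused whole. A call with a gripper value outside its range is refused whole. "fingers" is the opening, from 0 (shut) to 1 (fully open), set as the call begins (left out, the last holds). The fingers move at their own pace and stop on an object; the grip force is fixed at half the most. Time passes only in rows, so rows that do not move let the fingers close. It gives the time, the measured TCP pose, the force, the opening and the grip force at its end, in the units of the state.
- r.state(): the state, without advancing time (a new reading comes with each control period).
- imaging.read_camera(name): name is "scene" or "top" or "wrist"; returns a dict with "img" (480x640x3 uint8, red, green, blue), "vfov" (degrees; the focal length in pixels is half the picture's height over the tangent of half this angle, whatever the lens; pixels are square), "cx", "cy" (the principal point, pixels), "R" (3x3) and "t" (3): a world point X has camera coordinates R X + t. Camera axes: x right, y down, z forward; pixel columns grow to the right and rows downward; lengths in m; the calibration is good to about 2 mm. The wrist camera is an equidistant fisheye: a pixel r from the principal point sees the ray r / f radians off the axis. A picture is of the moment at which its call begins. There is no depth.
- r.job_done(): hands the job in; it is judged then, once.
The state is a dict: "time_s": time; "qpos": joint angles; "joint_vel": joint speeds; "tau": joint torques, N m; "ee_pos": TCP position; "orientation": TCP orientation; "force": force on the tool from outside, world axes, zero at the start; "torque": the same for the moment, N m; "opening": finger opening in m; "finger_force": force on a finger pad.
Only numpy, scipy, OpenCV 4.12 (cv2) and the standard library are available. Lean on these libraries where they do the work, as an engineer would, in place of code of your own. Each camera call takes 0.05 s, during which the arm holds its last target. There are 200 camera calls.

TASK

The tall blue box file is standing in front of the operator panel and blocks it. Tip it over towards the panel by pushing high on its labelled face, so that it lies flat with the label up; then slide it, top end first, between the stand's feet and under the panel until you feel it bear squarely on the rear rail. Press it home firmly for a moment but never ram or jam it against the stand, let go with it still touching the rail, and leave the mouse, mug, screwdriver and emergency-stop box where they are.

Things in the scene. Friction and masses are not known exactly. Their poses are not given: they have to be found in the camera images.
- file: Blue rigid A5 box file, 72 mm thick (x), 180 wide (y), 235 tall (z), 0.45 to 0.95 kg, evenly filled; starts upright. Origin: centre of its bottom end face; z runs to the top end, x points out of the back, y out of the spine. White label with orange bar on the broad -x face. It tips when the upper end is pushed about 75 mm; pushed below mid-height it may slide.
- file_top (a point): Centre of the file's top end face, 235 mm along the file's z axis: the end that goes first into the bay and bears on the rear rail. With the file lying as wanted (its x axis straight down, z axis level into the bay) this point and the file's origin are both 36 mm above the bench, and the bottom end face is the one to push on.
- stand: Operator panel on an aluminium-profile stand, fixed to the bench. Origin: on the bench, midway between the two feet; x level into the bay (sliding direction), y left of it, z up. Feet 40 mm high, inner faces at y = +-94 mm, run from x = -140 to 70 mm; the rear rail is clamped between them. Not to be pushed on, through the file or otherwise, with over 25 N.
- stop: The stand's rear stop: a rigid cross rail, 40 mm high and thick, clamped in the feet's T-slots. The pose given is the stand's own origin and axes, not the rail's: the rail's stop face is anywhere from x = 0 to 30 mm, not reported, and has to be found by feel. The file is seated when it bears on the rail with some 5 to 10 N, above the 1 to 6 N that it takes to slide it.
- bay_mouth (a point): Point on the bench midway between the tips of the feet's black noses, at stand x = -180 mm. The noses, 40 mm high, flare from y = +-94 mm at stand x = -140 mm to about +-106 mm here, as a lead-in for the file. When home, the file's pushed end face stays 25 to 55 mm in front of this point.
- panel (a point): Middle of the front face of the steel panel box, 180 mm above the bench, at stand x = -60 mm. The box is 275 mm wide (stand y), 40 mm deep, from 100 to 260 mm above the bench; its knobs stick out 30 mm to the front. The file passes under it lying, not upright.
- mouse: Black computer mouse 105 x 60 x 33 mm lying loose on the bench; origin at the centre of its underside. Not to be touched.
- mug: White mug, 80 mm across, 90 mm high, loose; origin at the centre of its underside. Not to be touched.
- estop: Loose yellow emergency-stop box 70 x 70 x 76 mm with a red mushroom button; origin at the centre of its underside. Not to be touched.
- screwdriver: Orange-handled screwdriver 190 mm long lying on the bench; origin under its middle, x along its length. Not to be touched.
Things that resemble listed ones, but are neither listed nor needed, are in the scene too. Of the things shaped like the file, the blue one is meant.

How it is judged:
On the way, in this order (a step that is already met when the one before it is completed fails the run):
1. the box file lies flat on the bench, label up, still in front of the bay (angle between file's own x axis and vertical above 3.05 rad and height (world z) of file_top below 0.045 m and linear speed of file below 0.05 m/s and x of file_top in the frame of stand below -0.15 m), for 0.1 s.
2. the box file is pressed squarely against the rear rail, with 5 N or more for 0.2 s (x of file_top in the frame of stand above -0.003 m and angle between the z axis of file and the x axis of stand, either way round below 0.035 rad and contact force between file and stop above 5 N), for 0.2 s.
At the end, for the whole second after the job is handed in: The box file lies flat, label up (within 3 degrees), at rest between the feet, its top end touching the rear rail, within 7 mm of the middle and square to it within 2 degrees; the robot has let go of it (x of file_top in the frame of stand above -0.003 m and y of file_top in the frame of stand between -0.007 and 0.007 m and angle between the z axis of file and the x axis of stand, either way round below 0.035 rad and angle between file's own x axis and vertical above 3.09 rad and linear speed of file below 0.01 m/s and contact force between file and stop above 0.01 N and contact force between each of the fingers, the arm and file below 0.1 N).
It fails at once if the box file is pushed against the stand (feet, panel or rail) with more than 25 N (contact force between file and stand above 25 N).
It fails at once if the robot itself presses on the stand with more than 25 N (contact force between any of the arm, the fingers and stand above 25 N).
It fails at once if the mouse, mug, emergency-stop box or screwdriver is moved by more than 15 mm (distance of any of mouse, mug, estop, screwdriver from where it was at the start of the episode above 0.015 m).
It also fails if it takes over 72 s, if anything falls off the work surface, if the arm or the gripper's body presses on something with over 40 N, if the wrist force passes 120 N, or if a joint passes its speed limit or range.

## Working session

There is one attempt and no reset: what is moved stays moved. The work goes in short steps, Python scripts to look and compute and a tool call to move; the robot and the scene stay as the last step left them, time stands still between calls to the robot, and variables do not carry over. Pictures are saved under pics/ and viewed, at most 10 in all, crops included, and the job is handed in when it is done.

Besides the shell and the picture viewer there is one more tool, called after "Emit:" as name([rows], argument=value, ...), one row to a line, values as JSON. play_rows: Moves the arm, as the interface text tells. Scaled input: -1 to 1 covers 3 cm each way for a shift and 4 degrees each way for a turn. Its arguments: {"type":"object","properties":{"increments":{"type":"array"},"fingers":{"type":"number"}},"required":["increments"]}

```bash
mkdir -p pics
python3 - <<'E'
from bench import r, imaging
import cv2,pickle
s=r.state();print(s)
d={}
for n in("scene","top"):
    c=imaging.read_camera(n);d[n]=c;print(n,c["vfov"],c["cx"],c["cy"],c["R"],c["t"])
    cv2.imwrite(f"pics/{n}0.png",c["img"][:,:,::-1])
pickle.dump(d,open("cams0.pkl","wb"))
E
```

```text
{'time_s': 0.0, 'qpos': array([ 1.22477432,  0.69003066, -0.19452253,  1.56636975,  0.15731767,
        0.90251176, -0.21510817]), 'joint_vel': array([-2.43897349e-04,  5.25675330e-05,  5.37325451e-04,  1.63559839e-03,
        5.29355777e-04, -1.42492558e-03,  1.78391146e-03]), 'tau': array([ 5.37005951e-05, -5.39604771e+01, -1.26604546e+00, -1.58544338e+01,
        9.17659840e-03,  9.52190836e-03, -4.52811591e-06]), 'ee_pos': array([ 0.23142455, -0.57985271,  0.2304483 ]), 'orientation': array([-3.08325769e+00, -5.92842088e-01,  7.94171890e-04]), 'force': array([ 0.64022253, -0.89173003,  0.54430641]), 'torque': array([ 0.05433326, -0.03111888,  0.08334973]), 'finger_force': 0.0, 'opening': 0.08525914538324282}
scene 55.58582233729373 314.0955435151931 239.2393952062205 [[ 0.77967952  0.6260479  -0.01280153]
 [ 0.44885763 -0.57302793 -0.68568639]
 [-0.43660815  0.52886957 -0.72778452]] [-0.28538231 -0.17031079  1.62265153]
top 50.535391224779445 309.7658406633577 238.41544166093303 [[-1.71183604e-02 -9.99853339e-01  5.12799914e-04]
 [-9.94307059e-01  1.69694525e-02 -1.05192732e-01]
 [ 1.05168603e-01 -2.31060768e-03 -9.94451721e-01]] [-0.10418792  0.49335678  1.36753188]
```

View pics/scene0.png

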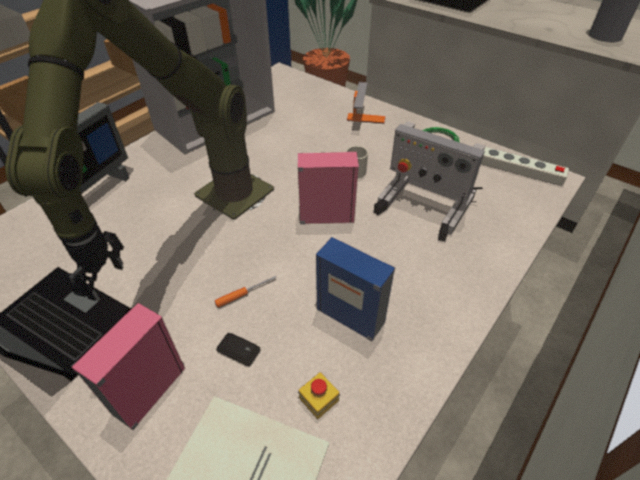

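View pics/top0.png

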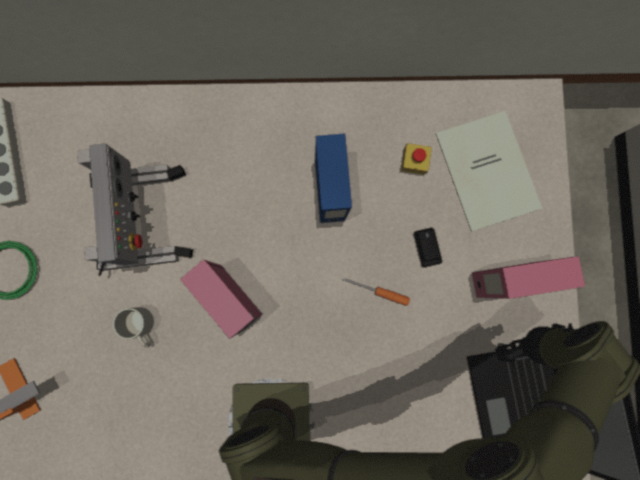

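The scene view shows the blue file at (355,288), its label at (347,290) facing away from the stand at (430,175). Two pink box files, at (328,188) and (130,365), resemble it. The blue one is meant, and it carries the label with the orange bar. In the top view the file is at (333,178) and the nose tips are near (178,172) and (185,252). I'll confirm with one enlarged crop.

```bash
cat > h.py <<'E'
import numpy as np,cv2
def ray(c,u,v):
    f=240/np.tan(np.radians(c["vfov"]/2)); d=np.array([(u-c["cx"])/f,(v-c["cy"])/f,1])
    return -c["R"].T@c["t"], c["R"].T@d
def plane(c,u,v,z):
    o,d=ray(c,u,v); return o+d*(z-o[2])/d[2]
def proj(c,X):
    f=240/np.tan(np.radians(c["vfov"]/2)); p=c["R"]@np.array(X)+c["t"]; return np.array([c["cx"]+f*p[0]/p[2],c["cy"]+f*p[1]/p[2]])
def blue(c):
    h=cv2.cvtColor(c["img"],cv2.COLOR_RGB2HSV); return cv2.inRange(h,(100,110,40),(125,255,255))
E
python3 - <<'E'
import pickle;from h import *
d=pickle.load(open("cams0.pkl","rb"));t,s=d["top"],d["scene"]
a=cv2.resize(t["img"][120:280,80:240],(400,400),interpolation=2)
b=cv2.resize(t["img"][120:240,290:410][:,:80],(267,400),interpolation=2)
e=cv2.resize(s["img"][230:350,300:410],(0,0),fx=2.4,fy=2.4,interpolation=2)
g=cv2.resize(s["img"][110:250,360:500],(0,0),fx=1.4,fy=1.4,interpolation=2)
W=np.zeros((600,800,3),np.uint8);W[:400,:400]=a;W[:400,400:667]=b
# second composite below
W[400:596,:196]=g; 
e=cv2.resize(e,(183,200));W[400:600,200:383]=e
cv2.imwrite("pics/crop1.png",W[:,:,::-1])
for c,n in((t,"top"),(s,"scene")):
    m=blue(c);k,l,st,ce=cv2.connectedComponentsWithStats(m)
    for i in range(1,k):
        if st[i,4]>150: print(n,st[i],ce[i])
    if n=="top":
        i=1+np.argmax(st[1:,4]);q=cv2.findContours((l==i).astype(np.uint8),0,2)[0][0]
        p=cv2.approxPolyDP(q,3,True)[:,0];print(p.tolist());print([plane(c,u,v,.235).round(4).tolist() for u,v in p]); print(-c["R"].T@c["t"])
E
```

```text
top [ 316  135   35   77 2235] [332.39731544 172.94541387]
[[343, 135], [317, 137], [321, 211], [350, 207]]
[[0.7154, -0.1954, 0.235], [0.7116, -0.1335, 0.235], [0.5335, -0.1395, 0.235], [0.5418, -0.2076, 0.235]]
[ 0.34494319 -0.1093848   1.4118954 ]
scene [ 267    0   23   64 1109] [278.13886384  28.60595131]
scene [ 87 124  31  40 687] [102.00582242 142.88937409]
scene [ 317  238   77   49 1661] [355.37868754 262.16315473]
```

View pics/crop1.png

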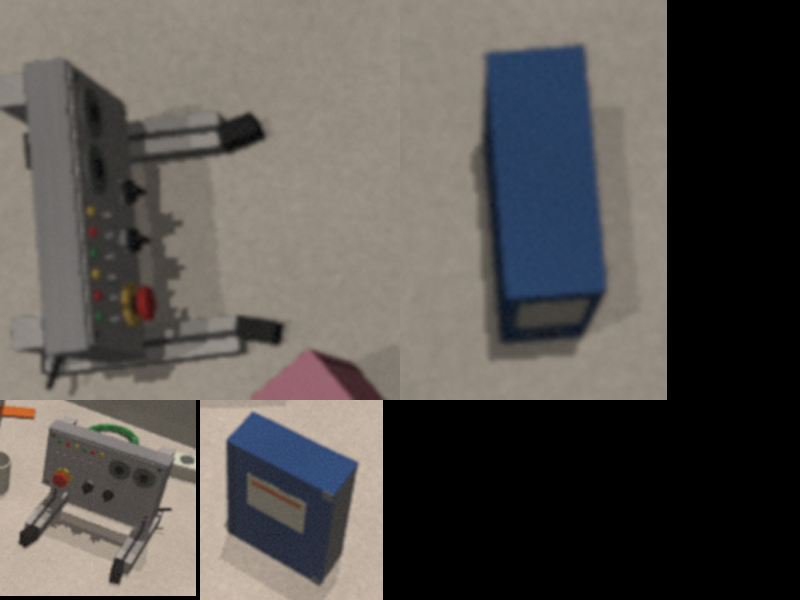

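The crop confirms the blue file: its white label with the orange bar faces away from the stand. The nose tips show at about (184,172) and (192,253) in top pixels. I'll take one finer view of the stand to get its edges.

Run:
```python
import pickle;from h import *
d=pickle.load(open("cams0.pkl","rb"));t,s=d["top"],d["scene"]
a=cv2.resize(t["img"][140:280,90:200],(440,560),interpolation=2)
g=cv2.resize(s["img"][120:240,370:490][:,:],(360,360),interpolation=2)
W=np.zeros((560,800,3),np.uint8);W[:,:440]=a;W[:360,440:800]=g
W=np.clip(W.astype(float)*1.4,0,255).astype(np.uint8)
cv2.imwrite("pics/crop2.png",W[:,:,::-1])
```

```text
(no output)
```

View pics/crop2.png

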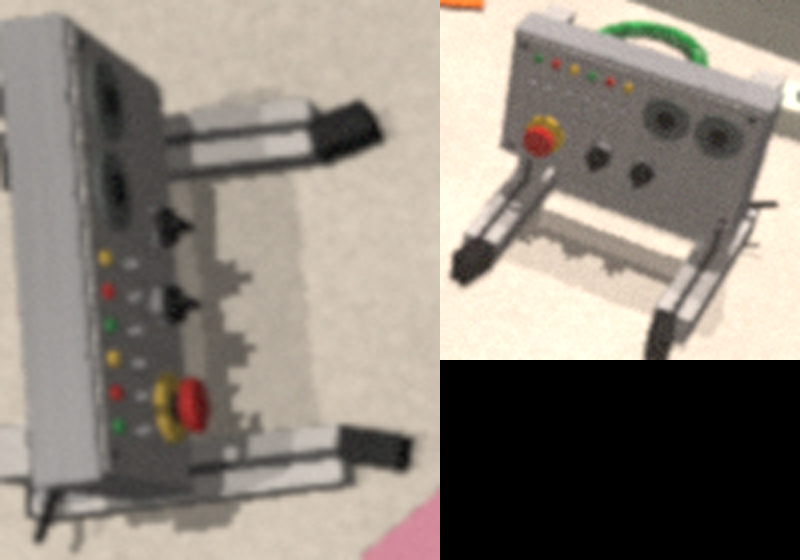

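Run:
```python
import pickle;from h import *
d=pickle.load(open("cams0.pkl","rb"));t,s=d["top"],d["scene"]
P=lambda x,y,z:plane(t,90+x/4-.4,140+y/4-.4,z)[:2]
L1,L2=P(340,426,.04),P(230,436,.04);U1,U2=P(318,167,0),P(170,180,0)
Q1,Q2=P(66,15,.26),P(107,478,.26);N1,N2=P(411,437,.04),P(383,136,0)
T1,T2=P(340,426,.04),P(318,166,0)
for n,v in dict(L=L2-L1,U=U2-U1,N=N1-N2,T=T1-T2).items():print(n,v,np.linalg.norm(v),np.degrees(np.arctan2(v[1],v[0])))
v=Q2-Q1;print("panel",Q1,Q2,np.linalg.norm(v),np.degrees(np.arctan2(v[1],v[0])))
print("noses",N1,N2,(N1+N2)/2,"base",T1,T2,(T1+T2)/2)
B=lambda x,y:plane(t,290+x/3.333-.35,120+y/3.333-.35,.235)[:2]
c=[B(88,53),B(184,46),B(204,290),B(102,291)];print(np.array(c).round(4))
for i in range(4):
    v=c[(i+1)%4]-c[i];print(np.linalg.norm(v),np.degrees(np.arctan2(v[1],v[0])))
S=lambda x,y,z:plane(s,300+x*110/183-.2,230+(y)*.6-.2,z)[:2]
print("scene top corners",[S(x-200,y-400,.235).round(4) for x,y in((228,440),(254,412),(357,462),(326,493))])
print("scene bottom corners",[S(x-200,y-400,0).round(4) for x,y in((229,533),(321,583),(345,546))])
# small things
for n,u,v in(("mouse",428,247),("sd tip",343,280),("sd end",409,300),("estop",418,158),("mug",134,323)):print(n,plane(t,u,v,.02).round(3))
print("pink",[plane(t,u,v,.235).round(3) for u,v in((207,262),(183,280),(231,337),(260,314))])
```

```text
L [-0.00552589  0.07434727] 0.07455234930164904 94.25071895980057
U [-0.00756506  0.10432266] 0.10459659482629803 94.14760091634203
N [-0.21764303 -0.03052373] 0.219773033184464 -172.01652253285744
T [-0.18851953 -0.02812444] 0.19060586399338295 -171.51486302451468
panel [0.69692628 0.35729457] [0.42708267 0.3273243 ] 0.27150283596955455 -173.66239912354266
noses [0.46705277 0.20570789] [0.68469579 0.23623163] [0.57587428 0.22096976] base [0.47534914 0.25382391] [0.66386867 0.28194835] [0.5696089  0.26788613]
[[ 0.7151 -0.1313]
 [ 0.7191 -0.1999]
 [ 0.5426 -0.2097]
 [ 0.5431 -0.138 ]]
0.06873826241979204 -86.68711734286437
0.17679955865476504 -176.83550454810884
0.07171171183229796 89.59264079138374
0.17217721093183166 2.2212512925100247
scene top corners [array([ 0.5473, -0.2112]), array([ 0.5431, -0.1432]), array([ 0.7164, -0.1311]), array([ 0.7124, -0.2039])]
scene bottom corners [array([ 0.5472, -0.2116]), array([ 0.7212, -0.1955]), array([ 0.7136, -0.1131])]
mouse [ 0.463 -0.437  0.02 ]
sd tip [ 0.376 -0.201  0.02 ]
sd end [ 0.319 -0.379  0.02 ]
estop [ 0.713 -0.419  0.02 ]
mug [0.27  0.367 0.02 ]
pink [array([0.419, 0.127, 0.235]), array([0.378, 0.182, 0.235]), array([0.246, 0.071, 0.235]), array([0.297, 0.005, 0.235])]
```

The stand's x axis lies at about 96° in world, with the mouth at about (0.576, 0.221). The panel's front mid-point lands 0.122 m further in, against the expected 0.120. The file's top centre is about (0.630, -0.172), with its back facing about 93°. Both views agree on this, and the sizes come out within a few mm of 72 x 180. First I'll raise the tool and turn it to face the file.

Emit:
play_rows([
  [[0,0,-1,0,0,0],[0,0,-1,0,0,0],[0,0,-1,0,0,0],[0,0,-0.7,0,0,0],[0,0,0,0,0,-1],[0,0,0,0,0,-1],[0,0,0,0,0,-1],[0,0,0,0,0,-1],[0,0,0,0,0,-1],[0,0,0,0,0,-1]],
], fingers=1)

```text
time_s: 0.93
ee_pos: [0.2315, -0.5801, 0.3417]
orientation: [-2.891, -1.226, 0.0]
force: [-0.7, -0.2, 0.5]
opening: 0.0855
finger_force: 0.0
```

Emit:
play_rows([
  [[0,0,0,0,0,-1],[0,0,0,0,0,-1],[0,0,0,0,0,-1],[0,0,0,0,0,-1],[0,0,0,0,0,-1],[0,0,0,0,0,-1],[0,0,0,0,0,-1],[0,0,0,0,0,-1],[0,0,0,0,0,-1],[0,0,0,0,0,-1]],
])

```text
time_s: 1.77
ee_pos: [0.2315, -0.5802, 0.3417]
orientation: [-2.298, -2.141, -0.0]
force: [-0.4, 0.2, 0.1]
opening: 0.0856
finger_force: 0.0
```

```bash
cat >> h.py <<'E'
from scipy.spatial.transform import Rotation as Ro
def to(s,target,ang):
    "tool-frame shift in units of rows(3cm), yaw units still to turn (4deg, wz), for tool x at ang deg"
    R=Ro.from_rotvec(s["orientation"]).as_matrix(); y=np.degrees(np.arctan2(R[1,0],R[0,0]))
    print("t",s["time_s"],"pos",s["ee_pos"].round(4),"yaw",y.round(2),"tilt",R[:,2].round(4),"F",s["force"].round(2),"q",s["qpos"].round(2))
    print("units",(R.T@(np.array(target)-s["ee_pos"])/.03).round(2),"wz",(-(ang-y)/4).round(2))
E
python3 - <<'E'
from bench import r;from h import *
to(r.state(),[.628,-.27,.341],93.2)
E
```

```text
t 1.7667 pos [ 0.2315 -0.5802  0.3417] yaw 85.96 tilt [-7.e-04  1.e-03 -1.e+00] F [-0.38  0.17  0.08] q [ 1.39  0.62 -0.51  1.4   0.31  1.2   0.78]
units [11.25 12.46  0.03] wz -1.81
```

Emit:
play_rows([
  [[0,0,0,0,0,-0.9],[0,0,0,0,0,-0.9],[0.6,0.86,0,0,0,0],[0.6,0.86,0,0,0,0],[0.6,0.86,0,0,0,0],[0.6,0.86,0,0,0,0],[0.6,0.86,0,0,0,0],[0.6,0.86,0,0,0,0],[0.6,0.86,0,0,0,0],[0.6,0.86,0,0,0,0]],
])

```text
time_s: 2.6
ee_pos: [0.4311, -0.4249, 0.3418]
orientation: [-2.163, -2.277, 0.001]
force: [0.1, -0.3, -0.3]
opening: 0.0854
finger_force: 0.0
```

Emit:
play_rows([
  [[0.6,0.86,0,0,0,0],[0.6,0.86,0,0,0,0],[0.6,0.86,0,0,0,0],[0.6,0.86,0,0,0,0],[0.6,0.86,0,0,0,0],[0.6,0.86,0,0,0,0],[0.6,0.86,0,0,0,0],[0.6,0.86,0,0,0,0],[0,0,0,0,0,0],[0,0,0,0,0,0]],
])

```text
time_s: 3.43
ee_pos: [0.6302, -0.2688, 0.3413]
orientation: [-2.157, -2.282, -0.001]
force: [-0.0, -0.5, -0.3]
opening: 0.0854
finger_force: 0.0
```

Run:
```python
from bench import r;from h import *
to(r.state(),[.629,-.27,.205],93.2)
```

```text
t 3.4333 pos [ 0.6302 -0.2688  0.3413] yaw 93.21 tilt [-8.0e-04  1.7e-03 -1.0e+00] F [-0.02 -0.49 -0.33] q [ 0.57  0.72 -0.51  1.19  0.34  1.32  0.14]
units [-0.05 -0.04  4.54] wz 0.0
```

Emit:
play_rows([
  [[0,0,0.9,0,0,0],[0,0,0.9,0,0,0],[0,0,0.9,0,0,0],[0,0,0.9,0,0,0],[0,0,1,0,0,0],[0.5,0,0,0,0,0],[0.5,0,0,0,0,0],[0.3,0,0,0,0,0],[0.2,0,0,0,0,0],[0.2,0,0,0,0,0]],
])

```text
time_s: 4.27
ee_pos: [0.6278, -0.2192, 0.2068]
orientation: [2.159, 2.277, 0.003]
force: [0.5, 0.1, -0.1]
opening: 0.0855
finger_force: 0.0
```

Emit:
play_rows([
  [[0.2,0,0,0,0,0],[0.2,0,0,0,0,0],[0.2,0,0,0,0,0],[0.2,0,0,0,0,0],[0.2,0,0,0,0,0],[0.2,0,0,0,0,0]],
])

```text
time_s: 4.77
ee_pos: [0.6245, -0.184, 0.2042]
orientation: [-2.163, -2.278, -0.0]
force: [0.4, -1.5, 0.5]
opening: 0.0855
finger_force: 0.5
```

Emit:
play_rows([
  [[0.2,0,0,0,0,0],[0.2,0,0,0,0,0],[0.2,0,0,0,0,0],[0.2,0,0,0,0,0],[0.2,0,0,0,0,0],[0.2,0,0,0,0,0],[0.2,0,0,0,0,0]],
])

```text
time_s: 5.35
ee_pos: [0.6224, -0.1419, 0.2042]
orientation: [-2.163, -2.278, -0.0]
force: [-0.2, -0.2, 0.1]
opening: 0.085
finger_force: 0.0
```

Emit:
play_rows([
  [[0.3,0,0,0,0,0],[0.3,0,0,0,0,0],[0.3,0,0,0,0,0],[0,0,0,0,0,0],[0,0,0,0,0,0],[0,0,0,0,0,0],[0,0,0,0,0,0],[0,0,0,0,0,0]],
])

```text
time_s: 6.02
ee_pos: [0.621, -0.1166, 0.2042]
orientation: [2.164, 2.277, -0.001]
force: [0.3, -0.5, -0.2]
opening: 0.0853
finger_force: 0.0
```

Run:
```python
from bench import r,imaging;from h import *
to(r.state(),[.63,-.27,.205],93.2)
t=imaging.read_camera("top");s=imaging.read_camera("scene")
cv2.imwrite("pics/tip1.png",np.vstack([t["img"][100:400,:],s["img"][100:400]])[:,:,::-1])
```

```text
t 6.0167 pos [ 0.621  -0.1166  0.2042] yaw 92.9 tilt [-0.e+00 -6.e-04 -1.e+00] F [ 0.31 -0.52 -0.22] q [ 0.36  0.76 -0.47  1.56  0.4   0.92 -0.19]
units [-5.12  0.04 -0.02] wz -0.08
```

View pics/tip1.png

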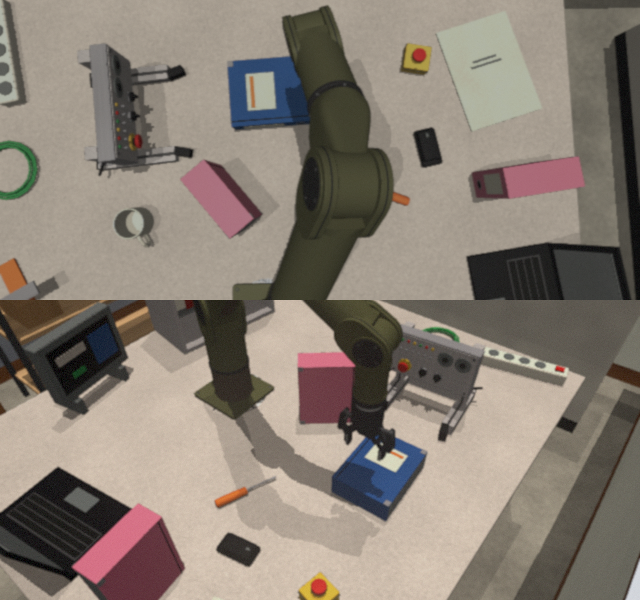

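The file lies flat with the label up: top view (265,190), scene view (380,275). I'll back off behind its bottom end and measure it.

Emit:
play_rows([
  [[-0.8,0,0,0,0,0],[-0.8,0,0,0,0,0],[-0.8,0,0,0,0,0],[-0.8,0,0,0,0,0],[-0.8,0,0,0,0,0],[-0.6,0,0,0,0,0]],
])

```text
time_s: 6.62
ee_pos: [0.6277, -0.2569, 0.2041]
orientation: [2.166, 2.275, -0.002]
force: [0.3, 0.4, -0.1]
opening: 0.0856
finger_force: 0.0
```

Run:
```python
from bench import r,imaging;from h import *
import pickle
to(r.state(),[.63,-.27,.205],93.2)
t=imaging.read_camera("top");s=imaging.read_camera("scene");pickle.dump(dict(top=t,scene=s),open("cams1.pkl","wb"))
a=cv2.resize(t["img"][130:250,210:330],(400,400),interpolation=2)
b=cv2.resize(s["img"][220:340,320:440],(400,400),interpolation=2)
cv2.imwrite("pics/flat.png",np.clip(np.hstack([a,b])*1.5,0,255).astype(np.uint8)[:,:,::-1])
```

```text
t 6.6167 pos [ 0.6277 -0.2569  0.2041] yaw 92.81 tilt [-3.0e-04 -1.6e-03 -1.0e+00] F [ 0.34  0.4  -0.09] q [ 0.56  0.82 -0.48  1.41  0.41  1.01  0.04]
units [-0.44  0.06 -0.03] wz -0.1
```

View pics/flat.png

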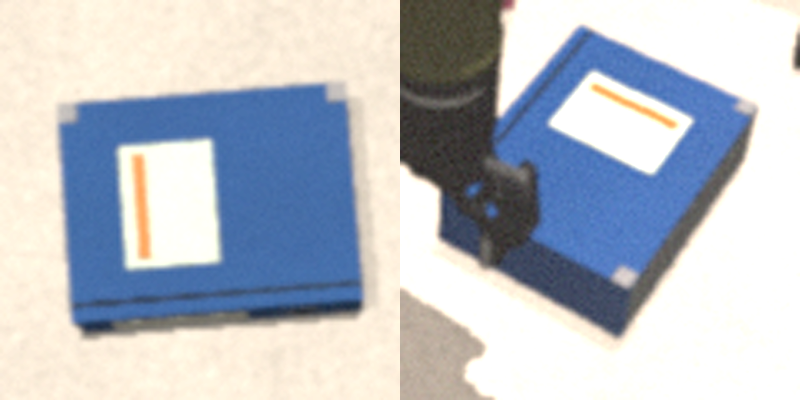

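```bash
cat > m.py <<'E'
from h import *
def sol(c,X):
    "c: corners TL,TR,BR,BL world xy (top view): top end = left"
    c=np.array(c); e=[np.linalg.norm(c[(i+1)%4]-c[i]) for i in range(4)]
    v=(c[0]-c[1])+(c[3]-c[2]); w=(c[0]-c[3])+(c[1]-c[2])
    a=np.degrees(np.arctan2(v[1],v[0])); b=np.degrees(np.arctan2(w[1],w[0]))+90
    m=c.mean(0); ang=(a*235+b*180)/415; ax=np.array([np.cos(np.radians(ang)),np.sin(np.radians(ang))])
    print("edges",np.round(e,4),"ang",a.round(2),b.round(2),"centre",m.round(4),"top",(m+.1175*ax).round(4),"bottom",(m-.1175*ax).round(4))
    psi=np.radians(96.2); M=np.array([.5757,.221]); ex=np.array([np.cos(psi),np.sin(psi)]); ey=np.array([-ex[1],ex[0]])
    for n,p in(("top",m+.1175*ax),("bottom",m-.1175*ax)): print(n,"stand x,y",((p-M)@ex-.18).round(4),((p-M)@ey).round(4))
E
python3 - <<'E'
from m import *
import pickle
d=pickle.load(open("cams1.pkl","rb"));t,s=d["top"],d["scene"]
sol([plane(t,210+x*.3-.35,130+y*.3-.35,.072)[:2] for x,y in((58,104),(345,82),(361,303),(75,323))],0)
S=lambda x,y:plane(s,320+(x-400)*.3-.35,220+y*.3-.35,.072)[:2].round(4)
print("scene TL",S(581,26),"TR?",S(757,107),"near",S(626,284))
E
```

```text
edges [0.2326 0.1809 0.2285 0.1791] ang 93.29 93.68 centre [ 0.6178 -0.0152] top [0.6107 0.1021] bottom [ 0.6249 -0.1325]
top stand x,y -0.302 -0.0219
bottom stand x,y -0.5367 -0.0107
scene TL [0.5272 0.0924] TR? [0.7024 0.1036] near [ 0.7136 -0.1244]
```

Corners in top pixels are about (227,161), (313,154), (318,221) and (232,227); the measured size is 232 x 180 mm. The file sits about 17 mm too far right of the bay axis and needs about +2.8° of yaw. I'll nudge its far side a little ahead of centre with the fingers closed.

Emit:
play_rows([
  [[0.91,0.5,0,0,0,0],[0.91,0.5,0,0,0,0],[0.91,0.5,0,0,0,0],[0.91,0.5,0,0,0,0],[0.91,0.5,0,0,0,0],[0.91,0.5,0,0,0,0],[0.91,0.5,0,0,0,0],[0.91,0.5,0,0,0,0],[0.91,0.5,0,0,0,0],[0.91,0.45,0,0,0,0]],
], fingers=0)

```text
time_s: 7.55
ee_pos: [0.7625, 0.0297, 0.2043]
orientation: [-2.161, -2.279, -0.001]
force: [1.2, -0.2, 0.5]
opening: -0.0
finger_force: 0.0
```

Emit:
play_rows([
  [[0,0,0.8,0,0,0],[0,0,0.8,0,0,0],[0,0,0.8,0,0,0],[0,0,0.8,0,0,0],[0,0,0.8,0,0,0],[0,0,0.8,0,0,0],[0,0,0.8,0,0,0]],
])

```text
time_s: 8.13
ee_pos: [0.7619, 0.0282, 0.0352]
orientation: [-2.161, -2.278, -0.001]
force: [0.4, 0.3, 0.1]
opening: -0.0002
finger_force: 0.0
```

Emit:
play_rows([
  [[0,-0.4,0,0,0,0],[0,-0.3,0,0,0,0],[0,-0.2,0,0,0,0],[0,-0.1,0,0,0,0],[0,0,0,0,0,0]],
])

```text
time_s: 8.55
ee_pos: [0.7322, 0.0258, 0.0369]
orientation: [-2.163, -2.279, -0.001]
force: [0.1, -0.0, 1.1]
opening: -0.0002
finger_force: 0.0
```

Emit:
play_rows([
  [[0,-0.1,0,0,0,0],[0,-0.1,0,0,0,0]],
])

```text
time_s: 8.72
ee_pos: [0.727, 0.0251, 0.0368]
orientation: [2.163, 2.277, 0.002]
force: [0.0, 0.0, 0.3]
opening: 0.0001
finger_force: 0.0
```

Emit:
play_rows([
  [[0,-0.1,0,0,0,0],[0,-0.1,0,0,0,0]],
])

```text
time_s: 8.88
ee_pos: [0.7207, 0.0246, 0.0365]
orientation: [2.163, 2.277, 0.002]
force: [3.9, 1.1, -2.3]
opening: -0.0
finger_force: 1.5
```

Emit:
play_rows([
  [[0,-0.1,0,0,0,0],[0,-0.1,0,0,0,0]],
])

```text
time_s: 9.05
ee_pos: [0.7155, 0.0247, 0.0366]
orientation: [2.162, 2.277, 0.004]
force: [3.8, 1.7, -1.6]
opening: 0.0001
finger_force: 1.9
```

Emit:
play_rows([
  [[0,-0.1,0,0,0,0],[0,-0.1,0,0,0,0]],
])

```text
time_s: 9.22
ee_pos: [0.709, 0.0244, 0.0366]
orientation: [2.163, 2.278, 0.003]
force: [3.6, 1.1, -1.8]
opening: -0.0001
finger_force: 2.0
```

Emit:
play_rows([
  [[0,-0.1,0,0,0,0],[0,-0.05,0,0,0,0],[0,0,0,0,0,0],[0,0.4,0,0,0,0],[0,0.7,0,0,0,0]],
])

```text
time_s: 9.63
ee_pos: [0.7335, 0.0245, 0.0357]
orientation: [-2.16, -2.276, 0.01]
force: [0.4, 0.1, -0.9]
opening: -0.0001
finger_force: 0.0
```

Run:
```python
from bench import r,imaging;from h import *
import pickle
to(r.state(),[.63,-.27,.205],96.2)
t=imaging.read_camera("top");s=imaging.read_camera("scene");pickle.dump(dict(top=t,scene=s),open("cams2.pkl","wb"))
a=cv2.resize(t["img"][130:250,210:330],(400,400),interpolation=2)
b=cv2.resize(s["img"][210:330,320:440],(400,400),interpolation=2)
cv2.imwrite("pics/flat2.png",np.clip(np.hstack([a,b])*1.5,0,255).astype(np.uint8)[:,:,::-1])
```

```text
t 9.6333 pos [0.7335 0.0245 0.0357] yaw 93.02 tilt [-0.0073 -0.0023 -1.    ] F [ 0.44  0.14 -0.87] q [ 0.08  1.09 -0.39  1.29  0.46  0.86 -0.38]
units [-9.63 -4.   -5.59] wz -0.8
```

View pics/flat2.png

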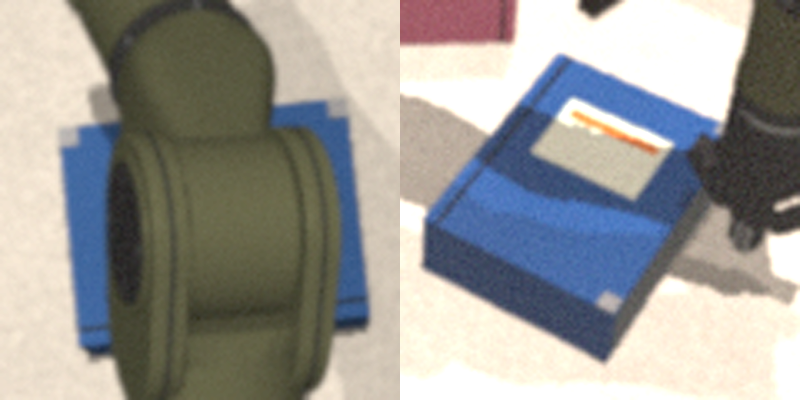

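Run:
```python
from m import *
import pickle
d=pickle.load(open("cams2.pkl","rb"));t,s=d["top"],d["scene"]
sol([plane(t,210+x*.3-.35,130+y*.3-.35,.072)[:2] for x,y in((61,128),(345,100),(368,318),(81,344))],0)
# independent check of stand in scene view: panel top front edge
d=pickle.load(open("cams0.pkl","rb"));s=d["scene"]
S=lambda x,y,z:plane(s,370+(x-440)/3-.35,120+y/3-.35,z)[:2]
a,b=S(517,40,.26),S(777,110,.26);v=b-a;print(a,b,np.linalg.norm(v),np.degrees(np.arctan2(v[1],v[0]))+90)
```

```text
edges [0.2303 0.1786 0.2294 0.1764] ang 94.51 95.02 centre [ 0.6018 -0.0183] top [0.5921 0.0988] bottom [ 0.6115 -0.1354]
top stand x,y -0.3032 -0.0031
bottom stand x,y -0.5382 0.0029
[0.44251633 0.31016003] [0.70325605 0.3612248 ] 0.26569308478804254 101.08088589603655
```

Run:
```python
from m import *
import pickle
d=pickle.load(open("cams0.pkl","rb"));W=np.zeros((560,800,3),np.uint8)
psi=np.radians(96.2);ex=np.array([np.cos(psi),np.sin(psi)]);ey=np.array([-ex[1],ex[0]]);O=np.array([.5757,.221])+.18*ex
for n,(u0,v0,w,h,k),x0 in(("top",(95,140,100,140,4),0),("scene",(370,120,80*1,0,0),0)):
    c=d[n]
    if n=="scene":u0,v0,w,h,k=370,120,100,125,4
    im=cv2.resize(c["img"][v0:v0+h,u0:u0+w],None,fx=k,fy=k,interpolation=2);im=np.clip(im*1.4,0,255).astype(np.uint8)
    for X,Y,Z in[(x,y*q,z) for x,y,z in((-.18,.106,.04),(-.14,.094,.04),(-.14,.094,0),(-.06,.1375,.26),(-.06,.1375,.1)) for q in(1,-1)]:
        p=O+X*ex+Y*ey;u,v=proj(c,[*p,Z]);cv2.circle(im,(int((u-u0+.5)*k),int((v-v0+.5)*k)),3,(0,255,0),1)
    X=0 if n=="top" else 400
    W[:im.shape[0],X:X+im.shape[1]]=im
cv2.imwrite("pics/ov.png",W[:,:,::-1])
```

```text
(no output)
```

View pics/ov.png

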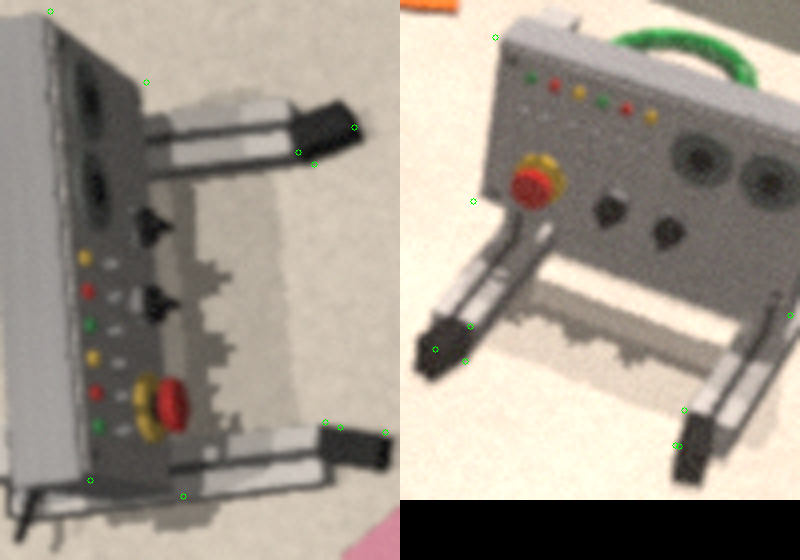

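The overlay fits the feet and panel in the top view to about 1 px. The file is now within about 3 mm and 1.5° of the bay axis. I'll go over and behind its bottom end with the fingers open.

Emit:
play_rows([
  [[0,0,-0.8,0,0,0],[0,0,-0.8,0,0,0],[0,0,-0.8,0,0,0],[0,0,-0.8,0,0,0],[0,0,-0.8,0,0,0],[-0.7,-0.42,0,0,0,0],[-0.7,-0.42,0,0,0,0],[-0.7,-0.42,0,0,0,0],[-0.7,-0.42,0,0,0,0],[-0.7,-0.42,0,0,0,0]],
], fingers=1)

```text
time_s: 10.57
ee_pos: [0.6766, -0.0841, 0.1557]
orientation: [-2.162, -2.277, 0.006]
force: [0.2, 0.1, -0.5]
opening: 0.0853
finger_force: 0.0
```

Emit:
play_rows([
  [[-0.7,-0.42,0,0,0,0],[-0.7,-0.42,0,0,0,0],[-0.7,-0.42,0,0,0,0],[-0.7,-0.42,0,0,0,0],[-0.7,-0.42,0,0,0,0],[0,0,0,0,0,-0.75],[0,0,0,0,0,0],[0,0,0,0,0,0]],
])

```text
time_s: 11.23
ee_pos: [0.6207, -0.1902, 0.156]
orientation: [-2.103, -2.331, 0.001]
force: [-0.7, 0.1, 0.6]
opening: 0.0854
finger_force: 0.0
```

Run:
```python
from bench import r;from h import *
to(r.state(),[.617,-.19,.022],96.1)
```

```text
t 11.2333 pos [ 0.6207 -0.1902  0.156 ] yaw 95.9 tilt [-2.e-03  9.e-04 -1.e+00] F [-0.65  0.13  0.59] q [ 0.47  0.84 -0.47  1.54  0.46  0.87 -0.06]
units [ 0.02 -0.11  4.47] wz -0.05
```

Emit:
play_rows([
  [[0,-0.1,0.9,0,0,0],[0,0,0.9,0,0,0],[0,0,0.9,0,0,0],[0,0,0.9,0,0,0],[0,0,0.85,0,0,0],[0.4,0,0,0,0,0],[0.4,0,0,0,0,0],[0.3,0,0,0,0,0],[0.2,0,0,0,0,0],[0.2,0,0,0,0,0]],
])

```text
time_s: 12.07
ee_pos: [0.6159, -0.1451, 0.0249]
orientation: [2.099, 2.333, 0.003]
force: [1.7, -5.1, 1.4]
opening: 0.0853
finger_force: 2.9
```

Emit:
play_rows([
  [[0.2,0,0,0,0,0],[0.2,0,0,0,0,0],[0.2,0,0,0,0,0],[0.2,0,0,0,0,0],[0.2,0,0,0,0,0],[0.2,0,0,0,0,0],[0.2,0,0,0,0,0],[0.2,0,0,0,0,0]],
])

```text
time_s: 12.73
ee_pos: [0.6109, -0.1033, 0.0249]
orientation: [2.102, 2.325, -0.004]
force: [1.2, -8.1, 4.4]
opening: 0.0852
finger_force: 3.9
```

Run:
```python
from bench import r;from h import *
to(r.state(),[.617,-.19,.022],96.1)
```

```text
t 12.7333 pos [ 0.6109 -0.1033  0.0249] yaw 95.75 tilt [ 0.0037 -0.0066 -1.    ] F [ 1.17 -8.07  4.38] q [ 0.27  0.98 -0.33  1.71  0.56  0.55 -0.31]
units [-2.9  -0.09  0.11] wz -0.09
```

Emit:
play_rows([
  [[0.25,0,-0.1,0,0,0],[0.25,0,0,0,0,0],[0.25,0,0,0,0,0],[0.25,0,0,0,0,0],[0.25,0,0,0,0,0],[0.25,0,0,0,0,0],[0.25,0,0,0,0,0],[0,0,0,0,0,0]],
])

```text
time_s: 13.4
ee_pos: [0.6047, -0.0462, 0.0271]
orientation: [2.101, 2.332, 0.001]
force: [0.5, -2.1, 1.6]
opening: 0.0855
finger_force: 1.1
```

```bash
cat > look.py <<'E'
from bench import r,imaging;from m import *
import sys
to(r.state(),[.5757,.15,.025],96.2)
s=imaging.read_camera("scene");t=imaging.read_camera("top")
# orange bar & label midpoint in scene/top on z=.072
for n,c in(("scene",s),("top",t)):
    h=cv2.cvtColor(c["img"],cv2.COLOR_RGB2HSV);m=cv2.inRange(h,(0,0,130),(179,70,255));b=cv2.dilate(blue(c),np.ones((5,5)));
    k,l,st,ce=cv2.connectedComponentsWithStats(blue(c));j=[i for i in range(1,k) if st[i,4]>300]
    print(n,[(st[i].tolist()) for i in j])
cv2.imwrite(sys.argv[1],np.clip(np.hstack([cv2.resize(t["img"][130:250,90:330],None,fx=1,fy=1) if 0 else cv2.resize(t["img"][130:270,90:290],None,fx=2,fy=2,interpolation=2),cv2.resize(s["img"][100:240,310:510],None,fx=2,fy=2,interpolation=2)])*1.4,0,255).astype(np.uint8)[:,:,::-1])
E
python3 look.py pics/mid.png
```

```text
t 13.4 pos [ 0.6047 -0.0462  0.0271] yaw 95.97 tilt [ 0.0022 -0.0013 -1.    ] F [ 0.52 -2.12  1.62] q [ 0.18  0.97 -0.32  1.75  0.55  0.52 -0.39]
units [ 6.6  -0.28  0.06] wz -0.06
scene [[266, 0, 23, 48, 840], [87, 123, 31, 41, 688], [385, 212, 46, 62, 1121]]
top [[192, 168, 77, 73, 3351]]
```

View pics/mid.png

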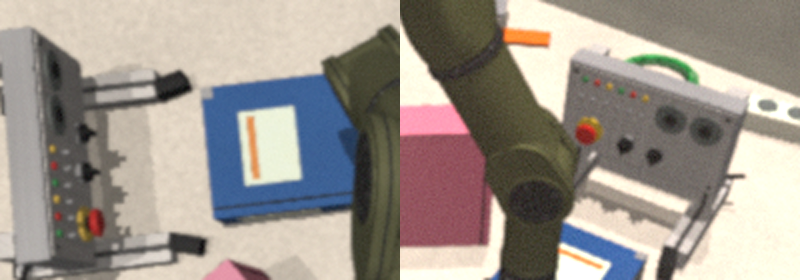

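The file is moving straight. Its top-end corners are at about (190.5,174) and (197,238.5) in top pixels, just in front of the noses.

Run:
```python
from m import *
import pickle
t=pickle.load(open("cams0.pkl","rb"))["top"]
psi=np.radians(96.2);M=np.array([.5757,.221]);ex=np.array([np.cos(psi),np.sin(psi)]);ey=np.array([-ex[1],ex[0]])
c=[plane(t,90+x/2-.25,130+y/2-.25,.072)[:2] for x,y in((201,88),(214,217),(325,75),(353,206))]
for p in c:print(p.round(4),((p-M)@ex-.18).round(4),((p-M)@ey).round(4))
for v in(c[0]-c[1],):print(np.linalg.norm(v),np.degrees(np.arctan2(v[1],v[0]))+90)
for v in(c[0]-c[2],c[1]-c[3]):print(np.degrees(np.arctan2(v[1],v[0])))
```

```text
[0.6667 0.2054] -0.2053 -0.0888
[0.4922 0.1869] -0.2049 0.0867
[0.6817 0.0389] -0.3725 -0.0857
[0.5037 0.0027] -0.3893 0.0951
0.17552278269341776 96.06405488796439
95.14233120163381
93.58126890063161
```

Emit:
play_rows([
  [[0.2,0,0,0,0,-0.03],[0.25,0,0,0,0,0],[0.25,0,0,0,0,0],[0.25,0,0,0,0,0],[0.25,0,0,0,0,0],[0.25,0,0,0,0,0],[0.25,0,0,0,0,0],[0.25,0,0,0,0,0]],
])

```text
time_s: 14.17
ee_pos: [0.5981, 0.0084, 0.0264]
orientation: [2.101, 2.331, -0.005]
force: [0.7, -8.9, 5.2]
opening: 0.0856
finger_force: 4.2
```

Emit:
play_rows([
  [[0.2,0,0,0,0,0],[0.2,0,0,0,0,0],[0.2,0,0,0,0,0],[0.2,0,0,0,0,0],[0.2,0,0,0,0,0],[0.2,0,0,0,0,0],[0.2,0,0,0,0,0],[0.2,0,0,0,0,0]],
])

```text
time_s: 14.83
ee_pos: [0.593, 0.0557, 0.0264]
orientation: [2.101, 2.33, -0.006]
force: [1.4, -8.9, 7.1]
opening: 0.0853
finger_force: 4.4
```

Emit:
play_rows([
  [[0.2,0,0,0,0,0],[0.2,0,0,0,0,0],[0.2,0,0,0,0,0],[0.2,0,0,0,0,0],[0.2,0,0,0,0,0],[0.2,0,0,0,0,0],[0.2,0,0,0,0,0]],
])

```text
time_s: 15.42
ee_pos: [0.5885, 0.0973, 0.0264]
orientation: [2.102, 2.33, -0.006]
force: [1.0, -9.9, 7.1]
opening: 0.0856
finger_force: 4.6
```

Run:
```python
from bench import r;from h import *
to(r.state(),[.5763,.16,.025],96.2)
```

```text
t 15.4167 pos [0.5885 0.0973 0.0264] yaw 95.91 tilt [ 1.0e-04 -5.5e-03 -1.0e+00] F [ 1.03 -9.87  7.15] q [-0.09  0.96 -0.27  1.78  0.51  0.48 -0.61]
units [ 2.12 -0.19  0.03] wz -0.07
```

Emit:
play_rows([
  [[0.15,0,-0.1,0,0,0],[0.15,0,0,0,0,0],[0.15,0,0,0,0,0],[0.15,0,0,0,0,0],[0.15,0,0,0,0,0],[0.15,0,0,0,0,0],[0.15,0,0,0,0,0],[0.15,0,0,0,0,0],[0.15,0,0,0,0,0]],
])

```text
time_s: 16.17
ee_pos: [0.5836, 0.1392, 0.0289]
orientation: [2.101, 2.333, -0.005]
force: [0.5, -8.1, 4.8]
opening: 0.0853
finger_force: 3.7
```

Emit:
play_rows([
  [[0.1,0,0,0,0,0],[0.1,0,0,0,0,0],[0.1,0,0,0,0,0]],
])

```text
time_s: 16.42
ee_pos: [0.5827, 0.1481, 0.0289]
orientation: [2.101, 2.333, -0.005]
force: [1.6, -7.5, 3.4]
opening: 0.0856
finger_force: 3.8
```

Emit:
play_rows([
  [[0.1,0,0,0,0,0],[0.1,0,0,0,0,0]],
])

```text
time_s: 16.58
ee_pos: [0.5821, 0.154, 0.0289]
orientation: [2.101, 2.333, -0.005]
force: [0.9, -6.4, 4.6]
opening: 0.0856
finger_force: 3.7
```

Sliding takes a steady 6–8 N. I'll feel for the rail in small steps.

Emit:
play_rows([
  [[0.07,0,0,0,0,0],[0.07,0,0,0,0,0]],
])

```text
time_s: 16.75
ee_pos: [0.5816, 0.1583, 0.0288]
orientation: [2.101, 2.333, -0.005]
force: [0.6, -6.7, 4.6]
opening: 0.0852
finger_force: 3.8
```

Emit:
play_rows([
  [[0.07,0,0,0,0,0],[0.07,0,0,0,0,0]],
])

```text
time_s: 16.92
ee_pos: [0.5812, 0.1622, 0.0289]
orientation: [2.101, 2.333, -0.005]
force: [0.1, -7.9, 4.6]
opening: 0.0852
finger_force: 3.8
```

Emit:
play_rows([
  [[0.07,0,0,0,0,0],[0.07,0,0,0,0,0]],
])

```text
time_s: 17.08
ee_pos: [0.5808, 0.1664, 0.0289]
orientation: [2.101, 2.333, -0.005]
force: [0.5, -8.1, 5.4]
opening: 0.085
finger_force: 3.8
```

Emit:
play_rows([
  [[0.05,0,0,0,0,0],[0.05,0,0,0,0,0]],
])

```text
time_s: 17.25
ee_pos: [0.5804, 0.1695, 0.0289]
orientation: [2.101, 2.333, -0.005]
force: [0.8, -7.7, 5.0]
opening: 0.0853
finger_force: 3.8
```

Emit:
play_rows([
  [[0.05,0,0,0,0,0],[0.05,0,0,0,0,0]],
])

```text
time_s: 17.42
ee_pos: [0.5801, 0.1723, 0.0289]
orientation: [2.101, 2.333, -0.006]
force: [0.6, -7.4, 4.7]
opening: 0.0856
finger_force: 3.8
```

Emit:
play_rows([
  [[0.05,0,0,0,0,0],[0.05,0,0,0,0,0]],
])

```text
time_s: 17.58
ee_pos: [0.5798, 0.1752, 0.0289]
orientation: [2.101, 2.333, -0.006]
force: [1.2, -8.2, 3.7]
opening: 0.0852
finger_force: 3.8
```

Emit:
play_rows([
  [[0.05,0,0,0,0,0],[0.05,0,0,0,0,0]],
])

```text
time_s: 17.75
ee_pos: [0.5795, 0.1782, 0.0288]
orientation: [2.101, 2.333, -0.006]
force: [1.0, -7.5, 4.9]
opening: 0.0854
finger_force: 3.8
```

Emit:
play_rows([
  [[0.05,0,0,0,0,0],[0.05,0,0,0,0,0]],
])

```text
time_s: 17.92
ee_pos: [0.5792, 0.1812, 0.0289]
orientation: [2.101, 2.333, -0.006]
force: [1.1, -7.3, 3.8]
opening: 0.0855
finger_force: 3.8
```

Emit:
play_rows([
  [[0.05,0,0,0,0,0],[0.05,0,0,0,0,0]],
])

```text
time_s: 18.08
ee_pos: [0.5789, 0.1841, 0.0289]
orientation: [2.101, 2.333, -0.006]
force: [1.1, -6.9, 5.5]
opening: 0.0855
finger_force: 3.9
```

Emit:
play_rows([
  [[0.05,0,0,0,0,0],[0.05,0,0,0,0,0]],
])

```text
time_s: 18.25
ee_pos: [0.5786, 0.1861, 0.0289]
orientation: [2.101, 2.332, -0.008]
force: [1.4, -10.9, 6.6]
opening: 0.0854
finger_force: 5.7
```

The rail is felt: force is rising while motion stalls. I'll press home gently.

Emit:
play_rows([
  [[0.04,0,0,0,0,0],[0,0,0,0,0,0]],
])

```text
time_s: 18.42
ee_pos: [0.5786, 0.1861, 0.0289]
orientation: [2.1, 2.331, -0.01]
force: [0.5, -10.5, 6.1]
opening: 0.0856
finger_force: 5.5
```

Emit:
play_rows([
  [[0.04,0,0,0,0,0],[0,0,0,0,0,0]],
])

```text
time_s: 18.58
ee_pos: [0.5786, 0.186, 0.0289]
orientation: [2.1, 2.33, -0.012]
force: [0.2, -13.3, 6.2]
opening: 0.0855
finger_force: 6.4
```

Emit:
play_rows([
  [[0.05,0,0,0,0,0],[0,0,0,0,0,0]],
])

```text
time_s: 18.75
ee_pos: [0.5785, 0.186, 0.0288]
orientation: [2.1, 2.328, -0.015]
force: [1.7, -14.9, 8.4]
opening: 0.0854
finger_force: 7.6
```

Emit:
play_rows([
  [[0.03,0,0,0,0,0],[0,0,0,0,0,0],[0,0,0,0,0,0],[0,0,0,0,0,0],[0,0,0,0,0,0]],
])

```text
time_s: 19.17
ee_pos: [0.5784, 0.1859, 0.0288]
orientation: [2.1, 2.327, -0.017]
force: [1.4, -15.5, 8.4]
opening: 0.0854
finger_force: 8.2
```

Run:
```python
from bench import r;from h import *
s=r.state();to(s,[.5763,.16,.025],96.2);print(s["torque"])
```

```text
t 19.1667 pos [0.5784 0.1859 0.0288] yaw 95.89 tilt [-0.0017 -0.0127 -0.9999] F [  1.38 -15.53   8.45] q [-0.25  0.96 -0.26  1.74  0.47  0.52 -0.71]
units [-0.85 -0.16  0.14] wz -0.08
[-2.94145682 -0.21008485  0.41405201]
```

Emit:
play_rows([
  [[0.06,0,0,0,0,0],[0,0,0,0,0,0],[0,0,0,0,0,0],[0,0,0,0,0,0],[0,0,0,0,0,0],[0,0,0,0,0,0]],
])

```text
time_s: 19.67
ee_pos: [0.5784, 0.1859, 0.0288]
orientation: [2.099, 2.325, -0.02]
force: [2.6, -18.9, 9.4]
opening: 0.0852
finger_force: 9.6
```

Emit:
play_rows([
  [[-0.05,0,0,0,0,0],[-0.05,0,0,0,0,0],[-0.05,0,0,0,0,0],[-0.05,0,0,0,0,0],[-0.05,0,0,0,0,0],[-0.05,0,0,0,0,0],[-0.05,0,0,0,0,0],[-0.05,0,0,0,0,0],[-0.05,0,0,0,0,0],[-0.05,0,0,0,0,0]],
])

```text
time_s: 20.5
ee_pos: [0.5793, 0.1832, 0.0288]
orientation: [-2.098, -2.337, -0.002]
force: [0.0, 0.4, -0.3]
opening: 0.085
finger_force: 0.0
```

The file is pressed home and released without any pull on it. I'll back off far enough to see it.

Emit:
play_rows([
  [[-0.3,0,0,0,0,0],[-0.5,0,0,0,0,0],[-0.7,0,0,0,0,0],[-0.8,0,0,0,0,0],[-0.8,0,0,0,0,0],[-0.8,0,0,0,0,0],[-0.8,0,0,0,0,0],[-0.8,0,0,0,0,0],[-0.8,0,0,0,0,0],[0,0,0,0,0,0]],
])

```text
time_s: 21.33
ee_pos: [0.5996, -0.0152, 0.0284]
orientation: [2.108, 2.324, -0.008]
force: [-0.4, -0.9, -1.8]
opening: 0.0857
finger_force: 0.0
```

```bash
python3 look.py pics/end.png
```

```text
t 21.3333 pos [ 0.5996 -0.0152  0.0284] yaw 95.6 tilt [-6.0e-04 -6.4e-03 -1.0e+00] F [-0.45 -0.94 -1.85] q [ 0.12  0.96 -0.3   1.76  0.54  0.51 -0.45]
units [ 5.56 -0.26  0.08] wz -0.15
scene [[266, 0, 23, 48, 847], [87, 123, 31, 41, 694], [395, 177, 58, 52, 1363]]
top [[133, 175, 68, 71, 3295]]
```

View pics/end.png

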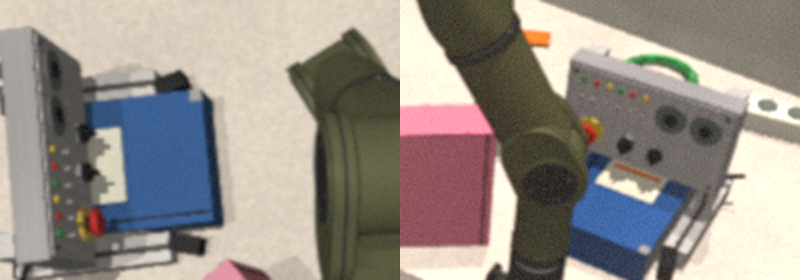

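The file lies label up between the feet and under the panel. Its pushed-end corners are at about (193.5,174) and (201,241) in top pixels.

Run:
```python
from m import *
import pickle
t=pickle.load(open("cams0.pkl","rb"))["top"]
psi=np.radians(96.2);M=np.array([.5757,.221]);ex=np.array([np.cos(psi),np.sin(psi)]);ey=np.array([-ex[1],ex[0]])
c=[plane(t,90+x/2-.25,130+y/2-.25,.072)[:2] for x,y in((207,88),(222,222))]
for p in c:print(p.round(4),((p-M)@ex-.18).round(4),((p-M)@ey).round(4))
v=c[0]-c[1];print(np.linalg.norm(v),np.degrees(np.arctan2(v[1],v[0]))+90)
```

```text
[0.6666 0.1974] -0.2133 -0.0878
[0.4854 0.1763] -0.2147 0.0946
0.18247035069191497 96.64641198992373
```

```bash
python3 -c "
from bench import r
print(r.job_done())"
```

```text
the job is handed in; nothing more can be done
None
```

I tipped the blue file flat with its label up, slid it under the panel and pressed it onto the rear rail with a peak push of about 19 N. I then let go, with the last camera check putting it about 3 mm off centre and within 0.5° of square; the job is handed in, but it returned no verdict.

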